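# Pin back the shaker's belt tensioner and close its panel

## Robot

A 7-joint arm with a two-finger parallel gripper is mounted at the origin on the work surface. World frame = base frame: x ahead of the robot, y to its left, z up, the work surface at z = 0. Lengths are in m, angles in degrees, forces in N, time in s.
With the tool pointing down it reaches from about 0.425 to 0.925 m from the base axis. Payload 6.8 kg.
Tool frame: the origin (TCP) lies at the centre of the arm's flange, where the gripper is bolted on; the fingertips stand 182 mm ahead of it and the grasp point (between the pads) lies 163 mm ahead of it; z points along the fingers, y is the line along which they close (so a half turn about z gives the same grasp; the last joint's range is limited). The gripper opens to 88 mm and grips with 3 to 60 N. Pads are 20 mm wide; open, the fingers measure 115 mm over their backs; the gripper's body (75 mm by 178 mm) begins 61 mm behind the grasp point.
Start: joints at [-76.553, 27.33, 1.283, 89.118, -0.659, 63.558, -4.761], TCP at [0.227, 0.636, 0.405] pointing down, gripper open.
Joint ranges: [-169.35, 169.35], [-19.33, 120.38], [-80.79, 83.38], [13.8, 139.57], [-78.32, 258.32], [9.67, 109.79], [-169.56, 169.56]. Speed limits (degrees/s): [136.94, 136.94, 180, 180, 180, 180, 180].

## Interface

Orientations are given as a 3x3 rotation matrix whose columns are the frame's x, y, z axes.
In Python, from cell import arm, monitor, vision, finish_job gives the robot as it stands. Calls block until the motion is done:
- arm.reach(position, orientation): joint-space move of the TCP to a pose.
- arm.line_to(position, max_speed=0.15, orientation=None, max_force=None): straight line of the TCP; orientation=None keeps the orientation; max_speed is the mean speed in m/s. With max_force (N) it stops when the force on the tool has changed by that much, and returns True; else False.
- arm.set_joints(angles): joint-space move.
- arm.set_gripper(opening, f_grip=None): opening from 0.0 (shut) to 1.0 (fully open); f_grip is the grip in N (None keeps the last); returns when the fingers have stopped.
- arm.dwell(seconds).
- arm.solve_ik(position, orientation): joint angles nearest the present ones, or None.
- monitor.read_state(): the state.
- vision.grab_frame(name): name is "scene" or "top" or "wrist"; returns (picture, depth): 384x512x3 uint8, red, green, blue; 384x512 float32, m along the optical axis (not along the pixel's ray), 0 where there is no reading.
- vision.camera_info(name): a dict with "K" (3x3 intrinsics, pixels), "k1" (the pictures are not rectified: a ray, as slopes to the right and down, at radius r is drawn at 1 + k1 r^2 times it, then the intrinsics apply), "extrinsics" (4x4, takes a point from camera to world coordinates); the wrist camera has in their place "hand_eye" (4x4, takes a point from camera to tool coordinates, whose origin is the TCP and whose axes are the flange's). Camera axes: x right, y up, looking along -z (the intrinsics and any distortion apply to the point x, -y, -z); pixel columns grow to the right and rows downward; lengths in m; the calibration is good to about 2 mm. A picture is of the moment at which its call begins: read the wrist's pose just before it. camera_info takes no time and is no camera call.
A pose or a line that the arm cannot do raises arm.Unreachable and nothing moves.
- finish_job(): hands the job in; it is judged then, once.
The state is a dict: "time": time; "joint_positions": joint angles; "qd": joint speeds; "effort": joint torques, N m; "tcp_pos": TCP position; "orientation": TCP orientation; "wrist_force": force on the tool from outside, world axes, zero at the start; "torque": the same for the moment, N m; "opening": opening from 0.0 (shut) to 1.0 (fully open); "grip_force": force on a finger pad.
Only numpy, scipy, OpenCV 4.12 (cv2) and the standard library are available. Lean on these libraries where they do the work, as an engineer would, in place of code of your own. Each camera call takes 0.05 s, during which the arm holds its last target. There are 200 camera calls.

## Task

The orbital shaker's worn belt is off and the new one is not here yet. Take the red-knobbed locking pin from the wooden tool block, stand it in the brass eye of the sprung tension arm, use it to swing the arm towards the front of the shaker and hold it there while you drop the pin fully home into the yellow-ringed hole in the deck, so that the arm stays back by itself; then fold the front panel up until it is shut. Do not knock over or push aside the tools, bottle, glassware and parts around it.

Things in the scene. Friction and masses are not known exactly. Their poses are not given: they have to be found in the camera images.
- shaker: (Lengths in mm throughout.) The shaker's cream housing, 280 deep x 300 wide x 106 high, fixed to the bench. Origin: centre of its underside on the bench. Own axes: -x is its front (towards the robot), y its left, z up. Side and back walls end 106 above the bench; the grey deck inside lies at 50. A steel stub (to 92) and three posts (to 96) stand over 60 clear of the eye's way to the hole; the pulleys (to 72) and the rest are lower than the eye's top.
- lock_hole (a point): Centre of the mouth of the locking hole in the deck (height 50), ringed in yellow: 13 in diameter, 24 deep, clear below. It lies under the brass eye when the tension arm stands at 0.55 rad.
- tension_pivot (a point): On the vertical axis of the tension arm's pivot, at the height of the arm's top (78).
- tension_eye (a point): Centre of the top of the brass eye at the end of the blue tension arm, 110 from the pivot: upright sleeve, outside 28, bore 13, open at both ends, from 2 above the deck to its top at 78. Moves with the arm. The rest of the arm, with a white idler wheel 38 across under it, is no higher than 84.
- tension_arm (a joint): Swing of the tension arm in rad: 0 at rest against its stop, towards the back; grows as the eye swings towards the shaker's front (clockwise from above), up to 0.75; eye over the hole at 0.55. A spring pulls it back to 0: about 2 N at the eye at rest, 5 N at 0.55. The pin, standing a few mm deep or more in the eye, can swing the arm.
- panel (a joint): Angle of the front panel in rad: 0 shut (its top leaning back 0.20 rad from upright), growing as it folds down to the front, to 1.05. Its hinge is stiff (0.17 N m), so that the panel stays where it is left; 3 to 5 N at the top edge moves it. No latch.
- panel_hinge (a point): Middle of the panel's hinge line, which runs along the shaker's y at the foot of the front, 16 above the bench, in the plane of the panel's inner face.
- panel_edge (a point): Middle of the panel's free edge (the top one when shut), 92 from the hinge. The panel is 286 wide and 10 thick. On its outer face, just below the edge, runs a dark finger rail 130 wide, 10 high, its middle 84 from the hinge, standing 11 off the face (21 from the inner face); a control knob and small buttons lie lower down.
- pin_knob (a point): The locking pin, upright: middle of its round red knob, 24 in diameter, which reaches from 17 below this point to 19 above it. Below the knob a red shoulder 27 across, 3 high; its underside is 20 below this point. Steel shank 9 in diameter, 50 long below the shoulder, its last 8 tapering to 4: the tip lies 70 below this point. 70 g. It starts in any of the tool block's three holes.
- pin_shoulder (a point): Centre of the underside of the pin's shoulder, which rests on the top of the eye when the pin is home.
- pin_tip (a point): Lower end of the pin's shank.
- tool_block: Wooden block fixed to the bench, 200 long (own x) x 56 x 56 high, left or right of the shaker, with three holes in its top 65 apart (11 wide, 51 deep), for the pin and two nut drivers. The shoulder of the standing pin rests on the block's top. Origin: centre of its underside.
- driver_a_mid (a point): Yellow nut driver standing in the block, handle 22 across, top 104 above the bench: leave it; this point is in its handle.
- driver_b_mid (a point): Blue nut driver, likewise: leave it.
- flask_mid (a point): Middle of the glass conical flask, 78 across the foot, 115 high: leave it.
- spray_mid (a point): Middle of the white spray bottle, 70 across, 200 high: leave it.
- screwdriver_grip (a point): Handle of the yellow screwdriver lying on the bench: leave it.
- flow_controller: Black flow controller on a steel foot, 36 x 90 x 130 high: leave it. Origin under its centre.
- old_pulley: Loose aluminium pulley, 68 across, 18 high, on the bench: leave it. Origin under its centre.

How it is judged (in metres and radians):
On the way, in this order (a step that is already met when the one before it is completed fails the run):
1. the pin stands in the arm's eye while the arm is still near its rest (horizontal distance between pin_tip and tension_eye below 0.008 m and z of pin_tip in the frame of shaker below 0.07 m and value of joint tension_arm below 0.3 rad), for 0.1 s.
2. the arm is swung back and the pin is home through its eye, in the deck's hole, with the panel still down (value of joint tension_arm between 0.47 and 0.63 rad and distance between pin_shoulder and tension_eye below 0.007 m and horizontal distance between pin_tip and lock_hole below 0.008 m and z of pin_tip in the frame of shaker below 0.036 m and value of joint panel above 0.5 rad), for 0.2 s.
3. the front panel is folded up shut (value of joint panel below 0.07 rad), for 0.2 s.
At the end, for the whole second after the job is handed in: The tension arm stands at 0.47 to 0.63 rad, held by the pin alone: shoulder within 7 mm of the eye's top centre, tip in the deck's hole at least 14 mm below the deck; the pin is at rest and the front panel is shut to within 0.07 rad (value of joint tension_arm between 0.47 and 0.63 rad and distance between pin_shoulder and tension_eye below 0.007 m and horizontal distance between pin_tip and lock_hole below 0.008 m and z of pin_tip in the frame of shaker below 0.036 m and value of joint panel below 0.07 rad and linear speed of pin below 0.02 m/s); the robot touches nothing.
It fails at once if a nut driver is pulled out or moved by over 25 mm (distance of any of driver_a_mid, driver_b_mid from where it was at the start of the episode above 0.025 m).
It fails at once if the flask or the spray bottle is knocked over or pushed aside by over 30 mm (distance of any of flask_mid, spray_mid from where it was at the start of the episode above 0.03 m).
It fails at once if the screwdriver, the flow controller or the loose pulley is pushed aside by over 40 mm (distance of any of screwdriver_grip, flow_controller, old_pulley from where it was at the start of the episode above 0.04 m).
It also fails if it takes over 59 s, if anything falls off the work surface, if the arm or the gripper's body presses on something with over 40 N, if the wrist force passes 120 N, or if a joint passes its speed limit or range.

## Working session

There is one attempt and no reset: what is moved stays moved. The work goes in short steps, each a Python script; the robot and the scene stay as the last script left them, time stands still between calls to the robot, and variables do not carry over. Pictures are saved under pics/ and viewed, at most 12 in all, crops included, and the job is handed in when it is done.

```bash
ls; mkdir -p pics; cat > h.py <<'E'
import numpy as np, cv2
from cell import arm, monitor, vision, finish_job
def cam(name, st=None):
    i=vision.camera_info(name); K=np.array(i["K"]); k1=i["k1"]
    if "extrinsics" in i: T=np.array(i["extrinsics"])
    else:
        W=np.eye(4); W[:3,:3]=np.array(st["orientation"]); W[:3,3]=st["tcp_pos"]; T=W@np.array(i["hand_eye"])
    return K,k1,T
def slopes(c,uv):
    K,k1,T=c
    return cv2.undistortPoints(np.array(uv,float).reshape(-1,1,2),K,np.array([k1,0,0,0.])).reshape(-1,2)
def onplane(c,uv,z):
    s=slopes(c,uv); T=c[2]; d=np.c_[s[:,0],-s[:,1],-np.ones(len(s))]@T[:3,:3].T
    o=T[:3,3]; return o+d*((z-o[2])/d[:,2])[:,None]
def atdepth(c,uv,dep):
    s=slopes(c,uv); T=c[2]; dep=np.ravel(dep)
    return (np.c_[s[:,0],-s[:,1],-np.ones(len(s))]*dep[:,None])@T[:3,:3].T+T[:3,3]
def shot(name):
    st=monitor.read_state(); p,d=vision.grab_frame(name); return p,d,cam(name,st)
def save(fn,p): cv2.imwrite("pics/"+fn,cv2.cvtColor(p,cv2.COLOR_RGB2BGR))
E
python3 - <<'E'
from h import *
for n in("top","scene","wrist"):
    p,d,c=shot(n); save(n+"0.png",p); np.savez("pics/"+n+"0.npz",p=p,d=d,K=c[0],k=c[1],T=c[2]); print(n,c[2].round(3).tolist(),c[0][0,0],c[1])
print(monitor.read_state())
E
```

```text
pics
top [[-0.001, 0.993, -0.118, 0.384], [-1.0, -0.001, -0.006, -0.014], [-0.006, 0.118, 0.993, 1.369], [0.0, 0.0, 0.0, 1.0]] 389.26587079319216 0.030248080011324625
scene [[-0.457, -0.661, 0.595, 1.172], [0.889, -0.326, 0.321, 0.354], [-0.018, 0.676, 0.737, 0.923], [0.0, 0.0, 0.0, 1.0]] 348.87333091992986 -0.09856302187614997
wrist [[0.336, -0.911, -0.237, 0.162], [0.942, 0.325, 0.087, 0.659], [-0.002, -0.252, 0.968, 0.383], [0.0, 0.0, 0.0, 1.0]] 311.0182072533308 -0.050487478078312255
{'time': 0.15, 'joint_positions': array([-76.55202014,  27.365788  ,   1.27953236,  89.16086695,
        -0.65945096,  63.56249754,  -4.75993018]), 'qd': array([-0.06970012, -0.11847296, -0.04084504, -0.12391777, -0.07191824,
       -0.04342677, -0.02768013]), 'effort': array([ 2.22238108e-03, -5.83288193e+01,  1.53635133e+00, -2.72873461e+01,
       -5.42490813e-02,  1.44203939e-02,  1.03509560e-04]), 'tcp_pos': array([0.22680435, 0.63554339, 0.4039271 ]), 'orientation': array([[-9.41830423e-01,  3.36088226e-01, -3.99377923e-04],
       [ 3.36088453e-01,  9.41829428e-01, -1.37134678e-03],
       [-8.47476247e-05, -1.42580242e-03, -9.99998980e-01]]), 'wrist_force': array([-0.44908267,  0.08203963,  0.26103256]), 'torque': array([-0.03893172, -0.03270182,  0.01241982]), 'grip_force': 0.0, 'opening': 1.001513345766629}
```

View pics/top0.png

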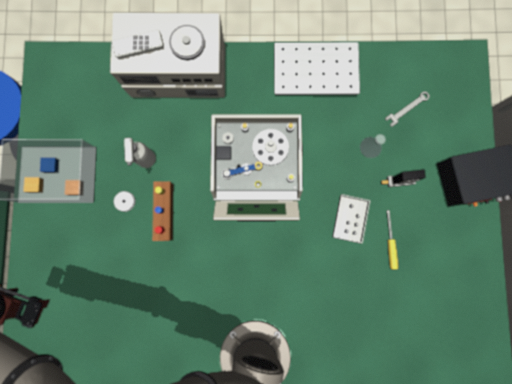

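View pics/scene0.png

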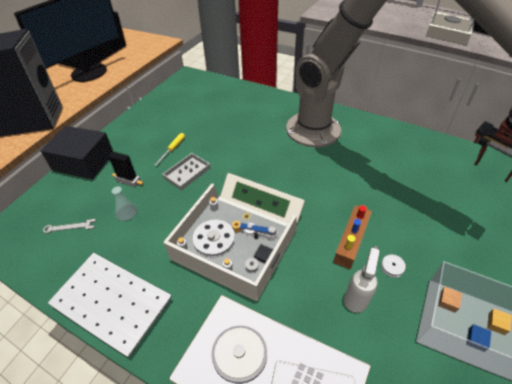

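The top view shows the shaker centred at about (257,160). The tool block is at (162,210), with the red pin at (159,230), and the eye and hole are near (258,167) and (258,184). I'll zoom in there.

```bash
python3 - <<'E'
from h import *
z=np.load("pics/top0.npz"); p=z["p"]
a=cv2.resize(p[105:230,200:312],None,fx=4.6,fy=4.6,interpolation=cv2.INTER_CUBIC)
save("crop1.png",a)
c=(z["K"],float(z["k"]),z["T"])
hsv=cv2.cvtColor(p,cv2.COLOR_RGB2HSV)
m=((hsv[...,0]<8)|(hsv[...,0]>172))&(hsv[...,1]>170)&(hsv[...,2]>120); m[:, :140]=0;m[:,180:]=0
v,u=np.nonzero(m); print("red",u.mean(),v.mean(),len(u),onplane(c,[[u.mean(),v.mean()]],.085))
# block outline
m=(hsv[...,0]>5)&(hsv[...,0]<18)&(hsv[...,1]>100); m[:, :145]=0;m[:,180:]=0;m[:175]=0;m[250:]=0
r=cv2.minAreaRect(np.argwhere(m)[:,::-1].astype(np.float32)); print(r); print(onplane(c,cv2.boxPoints(r),.056))
print(onplane(c,[[258.5,166.5],],.078),onplane(c,[[258,184]],.05))
E
```

```text
red 158.28947368421052 229.52631578947367 38 [[0.42097869 0.31534931 0.085     ]]
((162.3119354248047, 211.02732849121094), (18.49598503112793, 58.320674896240234), 1.1934894323349)
[[0.38697186 0.34118968 0.056     ]
 [0.58434102 0.34330565 0.056     ]
 [0.58294875 0.28034617 0.056     ]
 [0.38554746 0.2793634  0.056     ]]
[[ 0.63225956 -0.01415367  0.078     ]] [[ 0.57678575 -0.01236462  0.05      ]]
```

View pics/crop1.png

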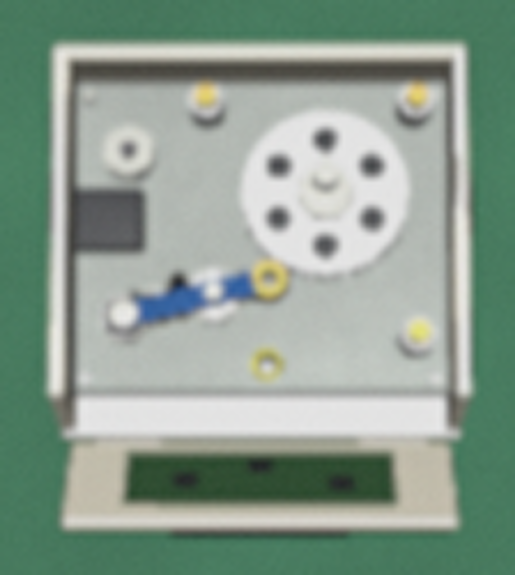

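The crop shows the eye at full-image (258.5,165.7), the pivot at (227,173.3), the hole at (258,184.1) and the panel folded down in front. Next I'll go above the pin, measure it with the wrist camera, and check that the later poses are reachable.

```bash
cat >> h.py <<'E'
R0=np.array([[-1,0,0],[0,1,0],[0,0,-1.]])
def redmask(p):
    h=cv2.cvtColor(p,cv2.COLOR_RGB2HSV); return (((h[...,0]<8)|(h[...,0]>172))&(h[...,1]>150)&(h[...,2]>80)).astype(np.uint8)
def biggest(m):
    n,l,s,c=cv2.connectedComponentsWithStats(m.astype(np.uint8)); i=1+np.argmax(s[1:,4]); return c[i],s[i],l==i
E
python3 - <<'E'
from h import *
z=np.load("pics/top0.npz"); c=(z["K"],float(z["k"]),z["T"])
print("eye",onplane(c,[[258.5,165.65]],.078),"piv",onplane(c,[[226.96,173.3]],.084),"hole",onplane(c,[[258,184.1]],.05))
arm.reach([.421,.313,.40],R0); arm.set_gripper(.6,30)
p,d,c=shot("wrist"); save("w1.png",p)
ce,s,m=biggest(redmask(p)); print(ce,s)
print("knob",onplane(c,[ce],.085), "med depth",np.median(d[m]))
P=atdepth(c,np.argwhere(m)[:,::-1],d[m]); top=P[P[:,2]>np.percentile(P[:,2],60)]; print(P[:,2].max(),(P.min(0)+P.max(0))/2, top.mean(0))
s=monitor.read_state(); print(s["time"],s["tcp_pos"])
for x in(.40,.42,.44,.46):
  for t in (0,15,30):
    a=np.radians(t); Ry=np.array([[np.cos(a),0,np.sin(a)],[0,1,0],[-np.sin(a),0,np.cos(a)]]); R=Ry@R0
    tip=np.array([x,-.02,.05]); print(x,t,arm.solve_ik(tip-R[:,2]*.182,R) is not None,end=";")
E
```

```text
eye [[ 0.6351683  -0.01415729  0.078     ]] piv [[0.60815556 0.0914659  0.084     ]] hole [[ 0.57643983 -0.01236424  0.05      ]]
[252.63924051 184.15822785] [241 173  25  24 474]
knob [[0.42352226 0.31552892 0.085     ]] med depth 0.29328972
0.09651186477149282 [0.42724634 0.31518146 0.07549188] [0.42143628 0.31559804 0.09500298]
2.325 [0.4210134  0.3129477  0.40000299]
0.4 0 True;0.4 15 True;0.4 30 True;0.42 0 True;0.42 15 True;0.42 30 True;0.44 0 True;0.44 15 True;0.44 30 True;0.46 0 True;0.46 15 True;0.46 30 True;
```

View pics/w1.png

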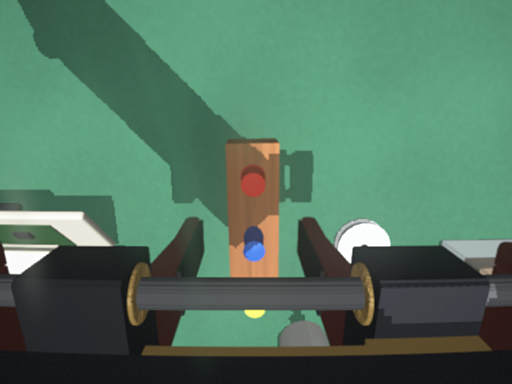

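The wrist view shows the red knob at (253,184), the blue driver at (254,248) and plenty of clearance either side for the fingers. I'll grasp the knob, lift, and look at the eye from a spot slightly to its left.

```bash
python3 - <<'E'
from h import *
arm.line_to([.4225,.3155,.40],.2); arm.line_to([.4225,.3155,.248],.15)
arm.set_gripper(.0,35); s=monitor.read_state(); print(s["opening"]*88,s["grip_force"])
arm.line_to([.4225,.3155,.41],.15)
arm.reach([.60,.045,.41],R0)
p,d,c=shot("wrist"); save("w2.png",cv2.resize(p,None,fx=1.5,fy=1.5)); np.savez("pics/w2.npz",p=p,d=d,K=c[0],k=c[1],T=c[2])
s=monitor.read_state(); print(s["time"],s["tcp_pos"],s["opening"]*88,s["wrist_force"])
E
```

```text
23.027124845597655 35.00049948692322
6.825 [0.59963952 0.0471314  0.40975058] 22.992915857198657 [-1.12628017  0.35645071 -0.61594407]
```

View pics/w2.png

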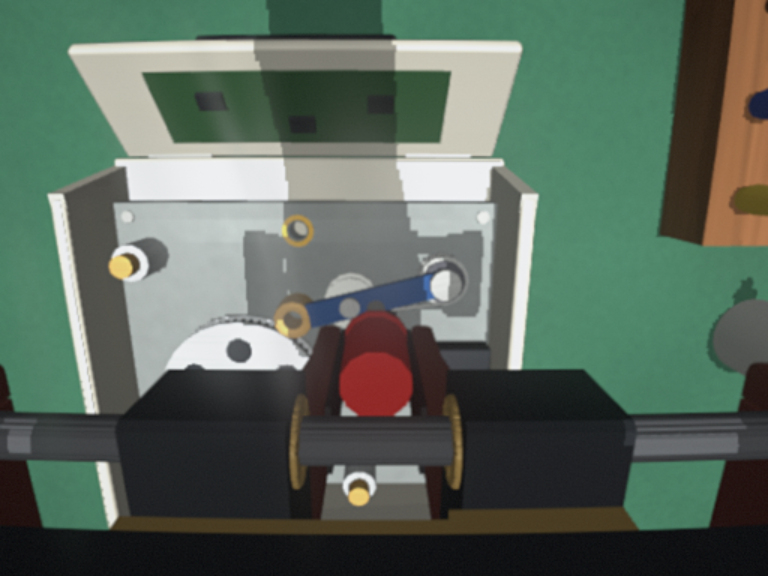

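The wrist view (1.5x) shows the eye at about (293,319) and the hole at (298,230). The pivot is at (445,283). The pin is held upright, with its tip at about (375,308). I'll refine these by mask and depth.

```bash
python3 - <<'E'
from h import *
z=np.load("pics/w2.npz"); p,d=z["p"],z["d"]; c=(z["K"],float(z["k"]),z["T"])
h=cv2.cvtColor(p,cv2.COLOR_RGB2HSV)
m=((h[...,0]>12)&(h[...,0]<32)&(h[...,1]>85)).astype(np.uint8)
for name,(u0,u1,v0,v1),zz in(("eye",(180,212,198,228),.078),("hole",(184,214,140,166),.05)):
    mm=np.zeros_like(m); mm[v0:v1,u0:u1]=m[v0:v1,u0:u1]
    q=np.argwhere(mm)[:,::-1]; r=cv2.minEnclosingCircle(q.astype(np.float32)); bb=(q.min(0)+q.max(0))/2
    print(name,len(q),r,bb,onplane(c,[r[0],bb],zz).round(4).tolist())
    P=atdepth(c,q,d[q[:,1],q[:,0]]); print(np.percentile(P[:,2],[5,50,95]).round(4))
    if name=="eye":
        t=P[(P[:,2]>.073)&(P[:,2]<.083)]; print("top",((t.min(0)+t.max(0))/2).round(4),len(t),np.ptp(t,axis=0))
print("piv",onplane(c,[[445/1.5,279/1.5]],.078))
# pin tip: dark pixels near
print("expected tip px check, d:",np.round(d[200:212,246:256:3],3).tolist())
a=cv2.resize(p[140:235,170:310],None,fx=5,fy=5,interpolation=cv2.INTER_CUBIC); save("crop2.png",a)
# straight-pin tip projected
T=np.linalg.inv(c[2]); W=c[2]@np.linalg.inv(np.array(vision.camera_info("wrist")["hand_eye"]))
for L in(.172,.192,.242):
    X=W@np.array([0,0,L,1]); y=T@X; s=np.array([y[0]/-y[2],-y[1]/-y[2]]); s=s*(1+c[1]*(s@s)); print(L,X[:3],c[0][:2,:2]@s+c[0][:2,2])
E
```

```text
eye 300 ((194.69061279296875, 213.11602783203125), 12.319005012512207) [194.5 213. ] [[0.6375, -0.0113, 0.078], [0.6373, -0.0115, 0.078]]
[0.0761 0.0774 0.0785]
top [ 0.6377 -0.0117  0.0773] 297 [0.02508643 0.02443255 0.00393317]
hole 180 ((198.3085174560547, 153.1170196533203), 10.54999828338623) [198. 153.] [[0.5778, -0.0096, 0.05], [0.5776, -0.01, 0.05]]
[0.0492 0.0503 0.0516]
piv [[0.60777903 0.0952345  0.078     ]]
expected tip px check, d: [[0.3240000009536743, 0.22200000286102295, 0.22200000286102295, 0.32499998807907104], [0.32600000500679016, 0.2199999988079071, 0.22100000083446503, 0.32600000500679016], [0.22200000286102295, 0.21799999475479126, 0.21799999475479126, 0.22100000083446503], [0.21899999678134918, 0.2150000035762787, 0.2150000035762787, 0.2199999988079071], [0.21699999272823334, 0.21299999952316284, 0.21299999952316284, 0.21699999272823334], [0.2150000035762787, 0.20999999344348907, 0.210999995470047, 0.2160000056028366], [0.21199999749660492, 0.18000000715255737, 0.17900000512599945, 0.17900000512599945], [0.17900000512599945, 0.17900000512599945, 0.1770000010728836, 0.1770000010728836], [0.17800000309944153, 0.17599999904632568, 0.1770000010728836, 0.17800000309944153], [0.17499999701976776, 0.1770000010728836, 0.1770000010728836, 0.1770000010728836], [0.17599999904632568, 0.17499999701976776, 0.1770000010728836, 0.1770000010728836], [0.1770000010728836, 0.17499999701976776, 0.17499999701976776, 0.17599999904632568]]
0.172 [0.59954223 0.04694211 0.23764843] [249.71105289 242.92443046]
0.192 [0.59952542 0.04696014 0.21764845] [249.77897691 228.8193695 ]
0.242 [0.59948339 0.0470052  0.16764849] [249.89950575 203.81171152]
```

View pics/crop2.png

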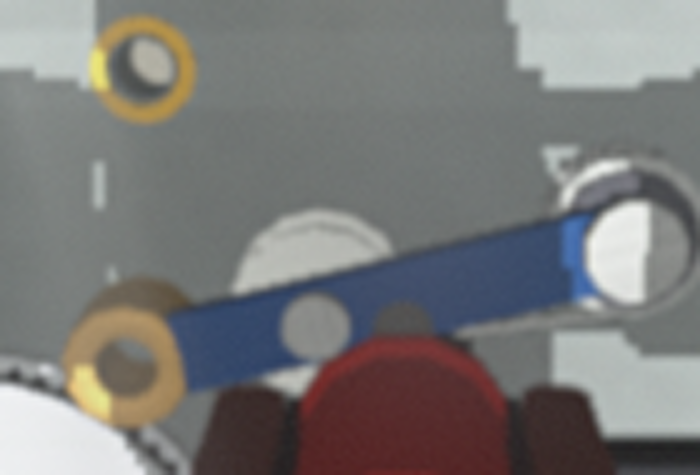

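The measurements agree: rotating the eye about the pivot by 0.55 rad lands on the hole to within 1 mm, and the pin hangs straight. Now I'll insert it into the eye.

```bash
python3 - <<'E'
from h import *
arm.set_gripper(0,60)
E_=[.6374,-.0114]
arm.line_to(E_+[.36],.15); arm.line_to(E_+[.326],.15)
hit=arm.line_to(E_+[.298],.04,max_force=6); s=monitor.read_state(); print(hit,s["tcp_pos"],s["wrist_force"],s["time"])
arm.dwell(.1)
p,d,c=shot("wrist"); save("w3.png",cv2.resize(p,None,fx=1.5,fy=1.5)); np.savez("pics/w3.npz",p=p,d=d,K=c[0],k=c[1],T=c[2])
E
```

```text
False [ 0.63749398 -0.0114461   0.29812335] [ 0.37928211  0.30110708 -1.47525292] 8.975
```

View pics/w3.png

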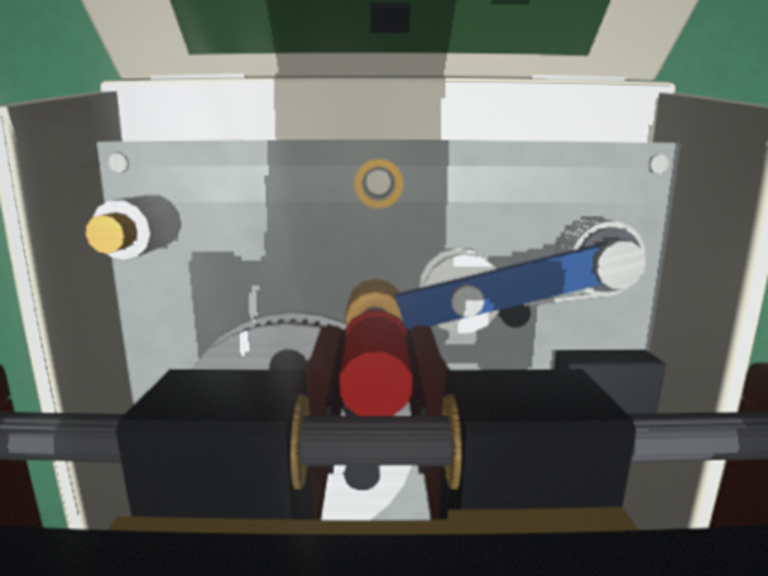

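The pin is in the eye at about (375,305), no contact force, and the hole is clearly visible at (379,184). Now I'll swing the arm along the arc.

```bash
python3 - <<'E'
from h import *
z=np.load("pics/w3.npz"); c=(z["K"],float(z["k"]),z["T"])
print("hole est", onplane(c,[[379/1.5,184/1.5]],.05))
H=np.array([.5777,-.0099]); E_=np.array([.6374,-.0114]); r=.110
mid=(E_+H)/2; v=H-E_; L=np.linalg.norm(v); n=np.array([-v[1],v[0]])/L
piv=mid-n*np.sqrt(r*r-L*L/4)
if piv[1]<0: piv=mid+n*np.sqrt(r*r-L*L/4)
a0=np.arctan2(*(E_-piv)[::-1]); a1=np.arctan2(*(H-piv)[::-1]); print(piv,a0,a1,a0-a1)
for a in np.linspace(a0,a1,5)[1:]:
    arm.line_to([*(piv+r*np.array([np.cos(a),np.sin(a)])),.298],.1)
arm.dwell(.15); s=monitor.read_state(); print(s["tcp_pos"],s["wrist_force"],s["torque"],s["time"])
p,d,c=shot("wrist"); save("w4.png",cv2.resize(p,None,fx=1.5,fy=1.5)); np.savez("pics/w4.npz",p=p,d=d,K=c[0],k=c[1],T=c[2])
E
```

```text
hole est [[ 0.57867736 -0.00940549  0.05      ]]
[0.61020921 0.0951864 ] -1.3210181395599983 -1.8708151998224996 0.5497970602625013
[ 0.57894441 -0.00997131  0.29829795] [ 5.08057621  1.66735367 -1.82561278] [ 0.2096056  -1.44709936  0.01431839] 10.475
```

View pics/w4.png

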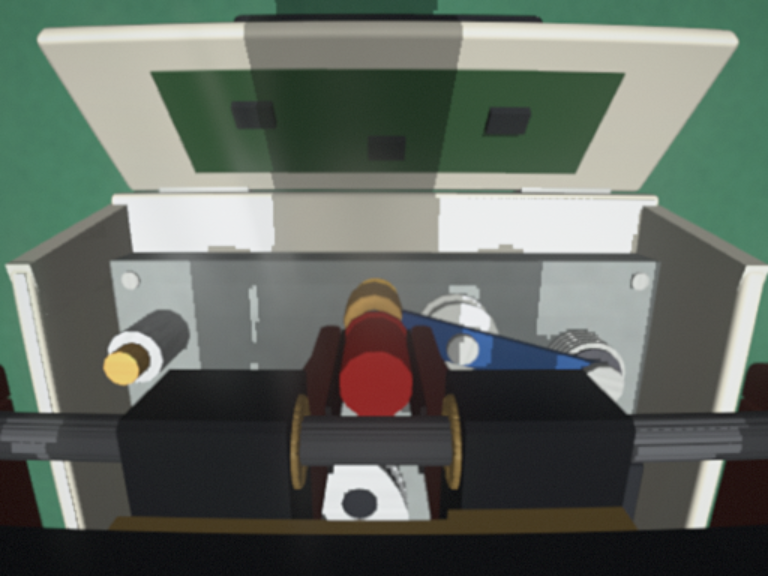

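The arm has swung with the pin and the spring reads about 5 N. Now the descent with a force guard, with a small search if it catches.

```bash
python3 - <<'E'
from h import *
H=np.array([.5772,-.0099])
for dx,dy in((0,0),(-.002,0),(.002,0),(0,.002),(0,-.002),(-.004,0),(.004,0)):
    arm.line_to([H[0]+dx,H[1]+dy,.298],.05)
    hit=arm.line_to([H[0]+dx,H[1]+dy,.2685],.04,max_force=10); s=monitor.read_state()
    print(dx,dy,hit,s["tcp_pos"],s["wrist_force"],s["time"])
    if s["tcp_pos"][2]<.275: break
arm.dwell(.1); p,d,c=shot("wrist"); save("w5.png",cv2.resize(p,None,fx=1.5,fy=1.5))
E
```

```text
0 0 True [ 0.57824874 -0.01061509  0.27028976] [ 4.49322908 -1.82672685  0.64446362] 11.4417
```

View pics/w5.png

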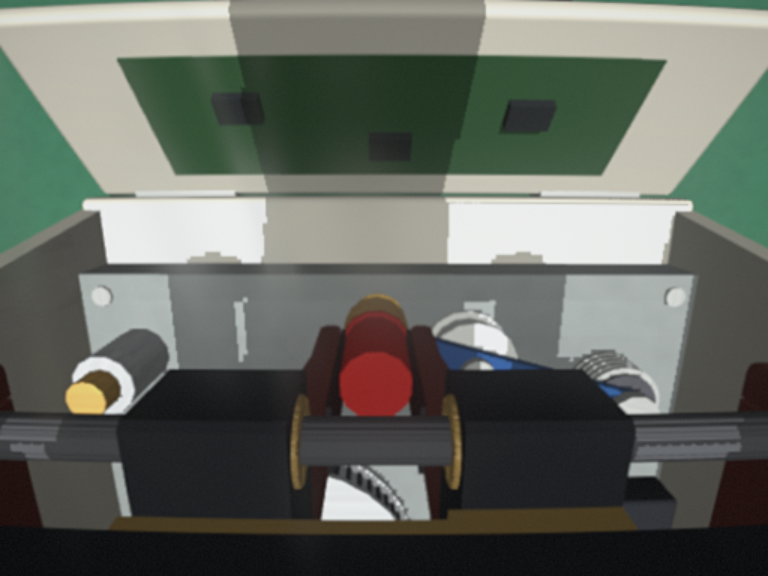

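The shoulder met the eye at the expected height (0.270), so the pin is home. I'll release, lift, and measure the knob's height and the panel edge.

```bash
python3 - <<'E'
from h import *
s=monitor.read_state(); x,y,_=s["tcp_pos"]
arm.line_to([.5772,-.0099,.2695],.03,max_force=8)
arm.set_gripper(.5,60); arm.line_to([x,y,.40],.2); arm.line_to([x-.06,y,.42],.2); arm.dwell(.1)
p,d,c=shot("wrist"); save("w6.png",cv2.resize(p,None,fx=1.5,fy=1.5)); np.savez("pics/w6.npz",p=p,d=d,K=c[0],k=c[1],T=c[2])
ce,s,m=biggest(redmask(p)); print(ce,s)
P=atdepth(c,np.argwhere(m)[:,::-1],d[m]); t=P[P[:,2]>P[:,2].max()-.006]; print("knob top",np.percentile(P[:,2],[50,90,99]),t.mean(0))
vv,uu=np.mgrid[0:384:2,0:512:2]; q=np.c_[uu.ravel(),vv.ravel()]; dd=d[q[:,1],q[:,0]]; q=q[dd>0]; P=atdepth(c,q,dd[dd>0])
k=(abs(P[:,1]+.01)<.03)&(P[:,0]<.53)&(P[:,0]>.38)&(P[:,2]<.2)
X=P[k]; 
for a in np.arange(.40,.53,.008):
    b=X[(X[:,0]>=a)&(X[:,0]<a+.008)]
    if len(b): print(round(a,3),b[:,2].max().round(4),np.median(b[:,2]).round(4))
print(monitor.read_state()["time"])
E
```

```text
[249.33193277 247.26470588] [239 239  22  16 238]
knob top [0.11649552 0.11730983 0.11791984] [ 0.58399307 -0.01148136  0.11652342]
0.4 0.0009 -0.0004
0.408 0.0019 -0.0004
0.416 0.0017 -0.0004
0.424 0.0014 -0.0004
0.432 0.0019 -0.0006
0.44 0.0012 -0.0005
0.448 0.0719 0.0677
0.456 0.0811 0.0786
0.464 0.0786 0.074
0.472 0.0721 0.0672
0.48 0.0625 0.0587
0.488 0.0553 0.0516
0.496 0.049 0.0455
0.504 0.046 0.0371
0.512 0.0311 0.0252
0.52 0.0264 0.0209
0.528 0.0264 0.0252
13.8083
```

View pics/w6.png

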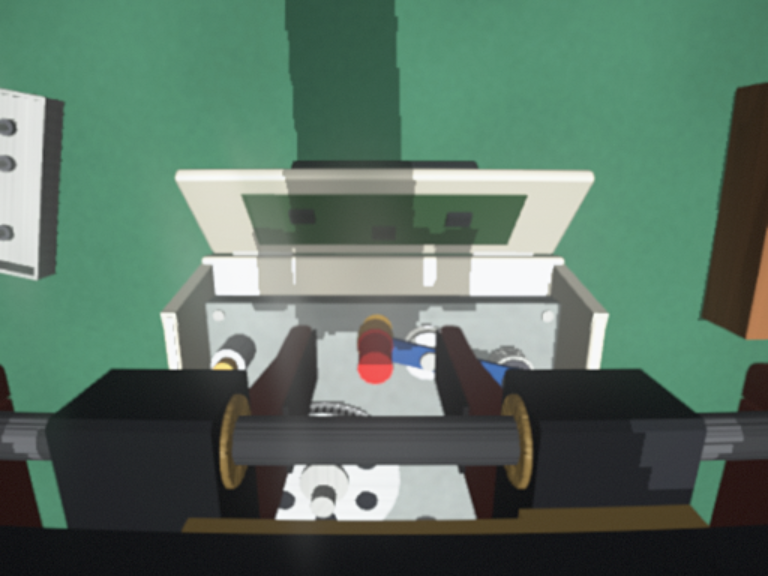

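The knob top is at 0.117, so the pin is home, and the arm is staying back by itself. The panel edge is at x≈0.457, z≈0.079 and the hinge at x≈0.526. I'll push the rail up along its arc with closed, vertical fingers.

```bash
python3 - <<'E'
from h import *
Y=-.0125; hx=.526
arm.set_gripper(0,20)
arm.line_to([.41,Y,.42],.25); arm.line_to([.41,Y,.226],.2); s=monitor.read_state(); print(s["tcp_pos"],s["time"])
for th in np.linspace(1.05,0,9):
    f=th-.2; a=.089 if f>0 else .079
    x=hx-a*np.sin(f)-.021*np.cos(f); z=min(.016+a*np.cos(f)-.021*np.sin(f)-.014,.084)
    hit=arm.line_to([x-.010,Y,z+.182],.08,max_force=15); s=monitor.read_state()
    print(th.round(2),hit,s["tcp_pos"].round(4),s["wrist_force"].round(1),s["time"])
    if hit: break
if not hit:
    hit=arm.line_to([x+.002,Y,z+.182],.03,max_force=12); s=monitor.read_state(); print("end",hit,s["tcp_pos"].round(4),s["wrist_force"].round(1))
p,d,c=shot("scene"); save("s7.png",p[150:310,150:330].repeat(3,0).repeat(3,1))
E
```

```text
[ 0.4106285  -0.01255745  0.22641893] 16.3
1.05 False [ 0.4356 -0.0124  0.2273] [-1.2  0.4  1.2] 16.7667
0.92 False [ 0.441  -0.0126  0.2375] [-5.7 -0.7  5.2] 17.0667
0.79 False [ 0.4488 -0.0127  0.2469] [-5.4  0.   5.6] 17.3667
0.66 False [ 0.4583 -0.0126  0.2553] [-4.2 -0.8  2.7] 17.6667
0.52 False [ 0.4688 -0.0124  0.2622] [-0.4  1.   0.4] 17.9667
0.39 False [ 0.479  -0.0124  0.2663] [-0.2 -0.4 -0.5] 18.2583
0.26 False [ 0.4899 -0.0125  0.2659] [-0.7  1.   0.2] 18.55
0.13 False [ 0.5009 -0.0125  0.2642] [ 0.4 -0.2 -0.2] 18.8417
0.0 False [ 0.5098 -0.0126  0.2649] [-5.6 -0.9  3.6] 19.125
end True [ 0.5104 -0.0126  0.2644] [0.4 0.1 0.2]
```

View pics/s7.png

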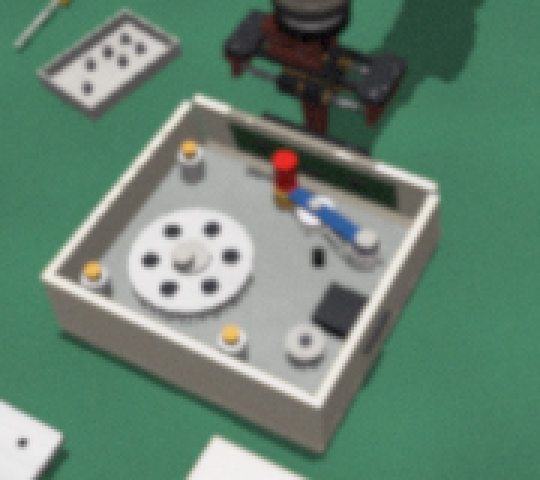

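The panel looks closed. I'll push again with a firmer guard to confirm it is on its stop, back off, and measure it.

```bash
python3 - <<'E'
from h import *
Y=-.0125
s=monitor.read_state(); print(s["tcp_pos"],s["wrist_force"])
hit=arm.line_to([.522,Y,.2655],.03,max_force=18); s=monitor.read_state(); print(hit,s["tcp_pos"].round(4),s["wrist_force"].round(1))
arm.line_to([.44,Y,.27],.15); arm.line_to([.43,Y,.42],.2); arm.dwell(.1)
p,d,c=shot("wrist"); save("w8.png",cv2.resize(p,None,fx=1.5,fy=1.5))
vv,uu=np.mgrid[0:384,0:512]; q=np.c_[uu.ravel(),vv.ravel()]; dd=d.ravel(); P=atdepth(c,q[dd>0],dd[dd>0])
for y0 in(-.12,.09):
  k=(abs(P[:,1]-y0)<.015)&(P[:,0]<.60)&(P[:,0]>.45)&(P[:,2]>.03)&(P[:,2]<.125); X=P[k]
  for a in np.arange(.03,.12,.008):
    b=X[(X[:,2]>=a)&(X[:,2]<a+.008)]
    if len(b)>3: print(y0,round(a,3),len(b),np.percentile(b[:,0],[5,50,95]).round(4))
p,d,c=shot("top"); m=redmask(p); m[:,:215]=0; m[:,300:]=0;m[:100]=0;m[230:]=0; ce=biggest(m)[0]; print("knob",onplane(c,[ce],.1))
print(monitor.read_state()["time"])
E
```

```text
[ 0.51030072 -0.01258559  0.26423373] [-0.45382164  0.01457376 -0.13080528]
True [ 0.5121 -0.0127  0.2636] [ 0.  -0.2 -0.5]
-0.12 0.03 85 [0.5178 0.5186 0.5197]
0.09 0.03 87 [0.5182 0.5191 0.5201]
knob [[ 0.57976965 -0.01140862  0.1       ]]
21.425
```

View pics/w8.png

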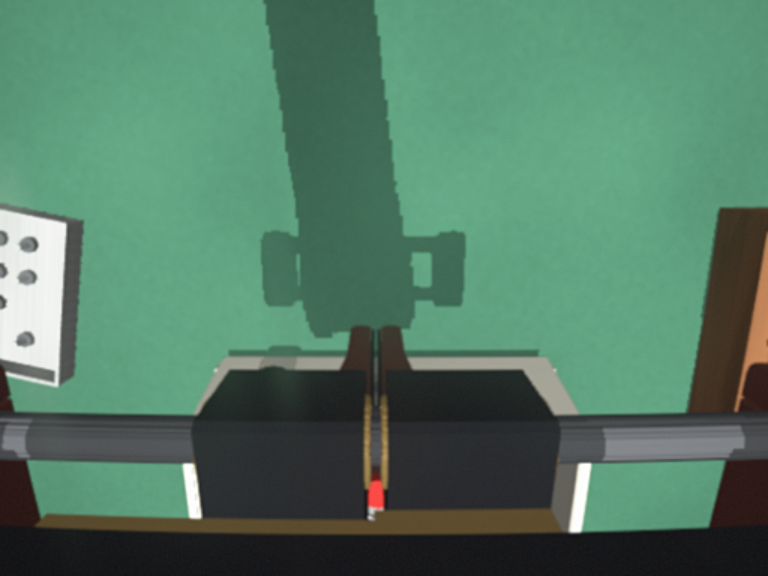

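The force built up stiffly at the same spot (12 N at 0.5104, 18 N at 0.5121), so it is on its stop. As a last check, I'll measure the panel tilt by a plane fit in the scene camera's depth, with the arm clear.

```bash
python3 - <<'E'
from h import *
p,d,c=shot("scene")
vv,uu=np.mgrid[0:384,0:512]; q=np.c_[uu.ravel(),vv.ravel()]; dd=d.ravel(); P=atdepth(c,q[dd>0],dd[dd>0])
k=(P[:,1]>-.13)&(P[:,1]<.1)&(P[:,0]>.51)&(P[:,0]<.56)&(P[:,2]>.06)&(P[:,2]<.1); X=P[k]
A=np.c_[X[:,2],X[:,1],np.ones(len(X))]
for _ in range(4):
    w=np.linalg.lstsq(A,X[:,0],rcond=None)[0]; r=abs(X[:,0]-A@w); g=r<max(.003,np.median(r)*2); A,X=A[g],X[g]
print(len(X),"lean back rad",np.arctan(w[0]),"x at z=.09:",w@[.09,-.012,1],r.mean())
m=redmask(p); m[:150]=0; m[310:]=0; m[:,:150]=0; m[:,330:]=0; l=biggest(m)[2]; K=atdepth(c,np.argwhere(l)[:,::-1],d[l]); print("knob top z",np.percentile(K[:,2],95),K.mean(0))
E
```

```text
363 lean back rad 0.1702820133671628 x at z=.09: 0.5414516915916144 0.0008461725909439947
knob top z 0.11845244460005688 [ 0.58442005 -0.00749888  0.10888059]
```

```bash
python3 -c "
from h import *
print(finish_job())"
```

```text
the job is handed in; nothing more can be done
None
```

The job is handed in; the judge's result was not shown. By my measurements, the pin is home through the eye into the deck hole, the tension arm stays back by itself, and the panel is shut (lean 0.17 rad against 0.20 nominal, limit 0.07 off).

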